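Sound a blind bore with a depth gauge and set its stop

TASK

Check the depth of the blind bore in the bare-metal spool: move the gauge's blue carriage along its beam until the depth rod is over the bore, then press the red button gently to lower the rod until it bottoms in the bore, and keep it pressed against the bottom for a full second. Only then push the yellow stop down until it rests on the rod's arm, and let go of the gauge so that the rod stays on the bottom and the stop on the arm. Do not probe the red-painted spool, and leave the tools and the offcut on the table alone.

Things in the scene. Friction and masses are not known exactly. Their poses are not given: they have to be found in the camera images.
- carriage (a joint): Position (m) of the blue gauge carriage along its beam, +-0.095 m, 0 at the middle of the beam; grows towards the portal's own +y. It slides with about 5 N of friction and stays where it is left. The depth rod and the stop ride on it.
- carriage_handle (a point): Point on the axis of the carriage's upright black handle post (16 mm diameter, standing clear, behind the beam on the robot's side), 12 mm below its top; the post is free for the upper 62 mm of its height (free length from 50 mm below this point to 12 mm above it). x and y axes are those of the portal: y runs along the beam. From here the depth rod's axis is 85 mm towards +x.
- rod (a joint): Travel of the depth rod (m): 0 fully up, grows as it goes down, 0.060 at the most. It slides with about 4 N of friction and stays where it is left. At the start its lower end is 7 mm above the tops of the spools, so it bottoms in the bore at 0.027 to 0.045, where the bore's depth decides; the depth is not given and must be felt. On the top of a spool it would stop at 0.007.
- rod_tip (a point): Centre of the lower end of the depth rod (steel, 10 mm diameter, upright).
- rod_button (a point): Centre of the top face of the red button on the depth rod's upper end (28 mm diameter, 12 mm thick), 240 mm above the table when the rod is up. Pressed down with closed fingertips it lowers the rod through a spring cushion (2.5 N per mm, at most 8 mm of give), so it sinks about 2 mm before the rod moves, and springs back when released. 8 to 18 N on the button is right; over 35 N on the bottom of the bore is too much.
- rod_arm (a point): Centre of the pad (24 mm square, top face) at the end of the dark steel arm fixed to the depth rod, 50 mm from the rod's axis towards +y of the portal and 33 mm below the top of the red button. The stop comes to rest on this pad.
- stop (a joint): Travel of the yellow stop (m): 0 fully up, grows as it goes down, 0.064 at the most. It slides with about 3 N of friction and stays where it is left. Its underside rests on the arm when joint stop = joint rod + 0.012 (it starts 6 to 12 mm above the arm).
- stop_button (a point): Centre of the top face of the yellow stop button (28 mm diameter, 10 mm thick), 25 mm above the stop's underside, straight above the rod arm's pad, 50 mm from the rod's axis towards +y of the portal. Pressed down with closed fingertips it lowers the stop through a spring cushion like that of the red button; when the stop meets the arm the force rises. 6 to 18 N is right.
- stop_face (a point): Centre of the underside of the yellow stop (a 22 mm disc on the stop's shaft, below the yellow button), the face that lands on the rod's arm.
- bore_mouth (a point): Centre of the mouth of the blind bore (22 mm diameter, vertical, 20 to 38 mm deep) in the top of the bare-metal spool (hub 72 mm diameter, top 85 mm above the table, flange 100 mm). The spool is clamped down under the gauge's beam and the rod's path passes over the bore. The rod enters when it is within 5 mm of the bore's axis.
- spool: The bare-metal spool, clamped to the table; origin at the centre of its underside.
- closed_spool: The red-painted spool of the same size but without a bore, clamped down under the other end of the beam; origin at the centre of its underside. Not to be probed.
- wrench_mid (a point): Middle of a loose wrench (180 mm) lying on the table, to be left alone.
- hammer_mid (a point): Middle of a loose hammer (260 mm) lying on the table, to be left alone.
- offcut_mid (a point): Middle of a loose steel angle offcut (60 x 50 x 50 mm) on the table, to be left alone.
Things that resemble listed ones, but are neither listed nor needed, are in the scene too. There is more than one size of the spool; the job needs the largest.

How it is judged (in metres and radians):
On the way, in this order (a step that is already met when the one before it is completed fails the run):
1. the depth rod stands over the bore (horizontal distance between rod_tip and bore_mouth below 0.0055 m), for 0.2 s.
2. the rod is pressed against the bottom of the bore and held there (contact force between rod and spool above 2 N and z of rod_tip in the frame of bore_mouth below -0.015 m and contact force between the fingers and rod above 2 N), for 0.8 s.
At the end, for the whole second after the job is handed in: The depth rod stands inside the bore of the bare-metal spool (within 6 mm of its axis, at least 15 mm deep) and still rests on its bottom (at least 0.3 N there), the yellow stop's underside rests on the rod's arm (in contact, gap under 2 mm), and both are at rest and released (horizontal distance between rod_tip and bore_mouth below 0.006 m and z of rod_tip in the frame of bore_mouth below -0.015 m and contact force between rod and spool above 0.3 N and contact force between stop and rod above 0.1 N and z of stop_face in the frame of rod_arm below 0.002 m and velocity of joint each of rod, stop below 0.003 m/s); the robot touches nothing.
It fails at once if the rod forced into the bottom of the bore (over 35 N) (contact force between rod and spool above 35 N).
It fails at once if the red-painted spool probed with the rod (contact force between rod and closed_spool above 1 N).
It fails at once if the stop used to drive the rod down before it is on the bottom (contact force between stop and rod above 1.5 N and contact force between rod and spool below 0.2 N).
It fails at once if a tool or the offcut moved by more than 20 mm (distance of any of wrench_mid, hammer_mid, offcut_mid from where it was at the start of the episode above 0.02 m).
It also fails if it takes over 59 s, if anything falls off the work surface, if the arm or the gripper's body presses on something with over 40 N, if the wrist force passes 120 N, or if a joint passes its speed limit or range.

ROBOT

A 6-joint arm with a two-finger parallel gripper is mounted at the origin on the work surface. World frame = base frame: x ahead of the robot, y to its left, z up, the work surface at z = 0. Lengths are in m, angles in degrees, forces in N, time in s.
With the tool pointing down it reaches from about 0.35 to 0.875 m from the base axis. Payload 4.2 kg.
Tool frame: the origin (TCP) lies at the very end of the fingers, on their centre line; the grasp point (between the pads) lies 19 mm behind it; z points along the fingers, x is the direction in which the jaws open and shut, and the axes are right-handed (so a half turn about z gives the same grasp; the last joint's range is limited). The gripper opens to 87 mm and grips with 3 to 60 N. Pads are 19 mm wide; open, the fingers measure 117 mm over their backs; the gripper's body (75 mm by 190 mm) begins 51 mm behind the grasp point.
Start: joints at [14.817, 22.042, 0.453, 0, -68.411, -14.817], TCP at [0.625, 0, 0.223] pointing down, gripper open.
Joint ranges: [-179.83, 179.83], [-69.29, 118.12], [-61.27, 80.66], [-181.25, 117.63], [-171.15, -9.14], [-177.46, 177.46]. Speed limits (degrees/s): [159.86, 159.86, 180, 180, 180, 180].

INTERFACE

Orientations are given as a 3x3 rotation matrix whose columns are the frame's x, y, z axes.
In Python, from station import r gives the robot as it stands.
- The arm moves only by the tool move_arm, never from a script. Its argument "series" is a list that holds one entry, the list of rows, each a list of 7 numbers: the shift along the tool's x, y, z in cm, then the turn, a rotation vector about the tool's x, y, z in degrees, then the opening, from -1 (shut) to 1 (fully open). In form: [[[dx, dy, dz, wx, wy, wz, fingers], ...]]. A call has 1 to 12 rows; each row shifts and turns the commanded pose from where the row before left it, along the tool's axes as they then stand; what a row does not reach is not made up. A row lasts 1/8 s, in which the tool goes at most 62.5 mm and 10.7 degrees, less where a joint would pass 70% of its speed; a pose out of reach is approached as far as the arm can. A call is refused whole if a number of a shift passes 6.25 or a number of a turn 10.7, either way. A call with a gripper value outside its range is refused whole. The fingers move at their own pace and stop on an object; the grip force is fixed at half the most. Time passes only in rows, so rows that do not move let the fingers close. It gives the time, the measured TCP pose, the force and the opening at its end, in the units of the state.
- r.sense(): the state, without advancing time (a new reading comes with each control period).
- r.capture(name): name is "scene" or "side" or "wrist"; returns a dict with "color" (400x640x3 uint8, blue, green, red), "fx", "fy", "cx", "cy" (pixels), "rvec" (rotation vector, rad) and "tvec" (3), from world to camera coordinates, as OpenCV has them; the wrist camera has in their place "tool_from_camera" (4x4, takes a point from camera to tool coordinates, whose origin is the TCP and whose axes are the tool frame's). Camera axes: x right, y down, z forward; pixel columns grow to the right and rows downward; lengths in m; the calibration is good to about 2 mm. A picture is of the moment at which its call begins: read the wrist's pose just before it. There is no depth.
- r.finish_job(): hands the job in, once; it reports no verdict.
The state is a dict: "time_s": time; "joints": joint angles; "joint_velocities": joint speeds; "effort": joint torques, N m; "tcp_pos": TCP position; "ee_rot": TCP orientation; "wrist_force": force on the tool from outside, world axes, zero at the start; "moment": the same for the moment, N m; "gripper_width": opening from 0.0 (shut) to 1.0 (fully open).
Only numpy, scipy, OpenCV 4.12 (cv2) and the standard library are available. Lean on these libraries where they do the work, as an engineer would, in place of code of your own. Each camera call takes 0.05 s, during which the arm holds its last target.

## Working session

There is one attempt and no reset: what is moved stays moved. The work goes in short steps, Python scripts to look and compute and a tool call to move; the robot and the scene stay as the last step left them, time stands still between calls to the robot, and variables do not carry over. Pictures are saved under pics/ and viewed, and the job is handed in when it is done.

Besides the shell and the picture viewer there is one more tool, called after "Call:" as name(argument=value, ...) on one line, values as JSON. move_arm: Moves the arm, as the interface text tells. Its arguments: {"type":"object","properties":{"series":{"type":"array","items":{"type":"array","items":{"type":"array","items":{"type":"number"}}}}},"required":["series"]}

```bash
ls; mkdir -p pics; python3 - <<'E'
from station import r
import cv2
s=r.sense(); print(s)
for n in ["scene","side","wrist"]:
    c=r.capture(n); cv2.imwrite(f"pics/{n}0.png",c["color"]); print(n,{k:v for k,v in c.items() if k!="color"})
E
```

```text
pics
{'time_s': 0.0, 'joints': array([ 1.48164133e+01,  2.20911256e+01,  3.81753461e-01, -2.92780929e-02,
       -6.84104982e+01, -1.48155526e+01]), 'joint_velocities': array([-0.06215706, -0.01993972,  0.09413757,  0.06123799, -0.01000531,
        0.09143809]), 'effort': array([ 5.69075401e-04, -3.90661991e+01,  1.87403029e+01,  4.22001421e+00,
        1.09914420e-02, -1.81494070e-04]), 'tcp_pos': array([6.24414949e-01, 2.34996730e-05, 2.21468489e-01]), 'ee_rot': array([[-9.99997687e-01,  1.73419045e-04, -2.14403047e-03],
       [ 1.73581624e-04,  9.99999982e-01, -7.56429905e-05],
       [ 2.14401731e-03, -7.60149798e-05, -9.99997699e-01]]), 'wrist_force': array([ 0.50102552,  0.58313553, -0.1161353 ]), 'moment': array([0.01565553, 0.0329211 , 0.05542687]), 'gripper_width': 0.9986364195469652}
scene {'fx': 401.80020734368793, 'fy': 401.80020734368793, 'cx': 322.6614892721381, 'cy': 194.86448083728797, 'rvec': array([ 1.82626628,  2.08422106, -0.52520146]), 'tvec': array([ 0.11078004, -0.42431849,  1.59413313])}
side {'fx': 510.7883429022864, 'fy': 510.7883429022864, 'cx': 317.2231423535349, 'cy': 199.4639562364826, 'rvec': array([ 0.18024627, -2.67357693,  1.50621362]), 'tvec': array([0.53701513, 0.17636374, 1.51722496])}
wrist {'fx': 312.2950480148287, 'fy': 312.2950480148287, 'cx': 318.44462869568025, 'cy': 198.0784005152979, 'tool_from_camera': array([[ 9.99999494e-01,  8.00763379e-04, -6.09295735e-04,
         1.08900840e-04],
       [-5.95876051e-04,  9.59216859e-01,  2.82670589e-01,
        -7.70548339e-02],
       [ 8.10798997e-04, -2.82670083e-01,  9.59216851e-01,
        -1.61867677e-01],
       [ 0.00000000e+00,  0.00000000e+00,  0.00000000e+00,
         1.00000000e+00]])}
```

View pics/scene0.png

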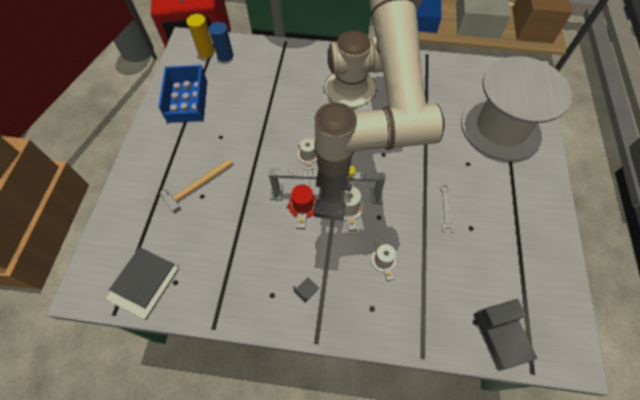

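View pics/side0.png

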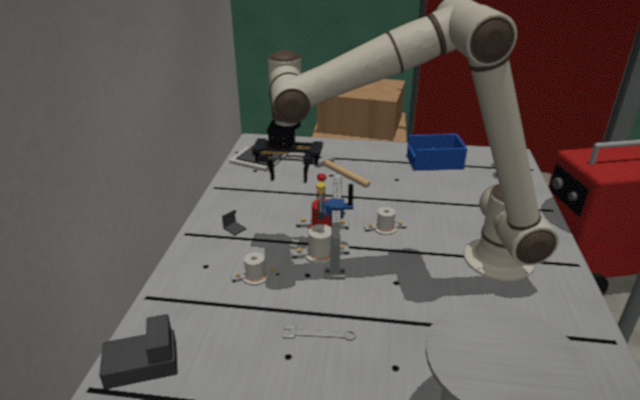

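View pics/wrist0.png

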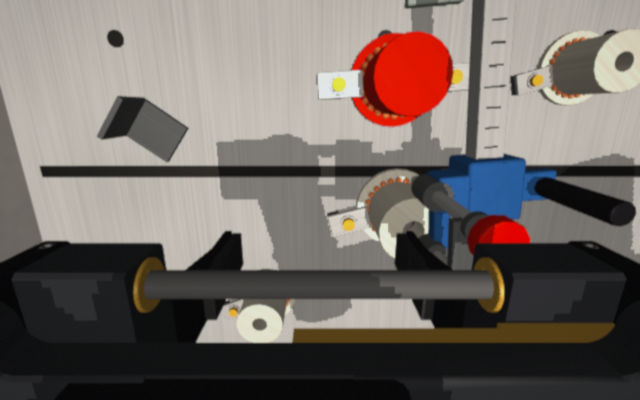

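The wrist view shows the blue carriage (490,195), red button (498,232), handle post (590,200), red spool (405,75) and the bored spools. I'll raise the arm and move it back to get a clear view.

Call:
move_arm(series=[[[0,0,-5,0,0,0,-1],[0,-2,-5,0,0,0,-1],[2,-4,-5,0,0,0,-1],[2,-4,-3,0,0,0,-1],[2,-2,0,0,0,0,-1],[0,0,0,0,0,0,-1],[0,0,0,0,0,0,-1]]])

```text
time_s: 1.02
tcp_pos: [0.5664, -0.1169, 0.3985]
ee_rot: [[-1.0, -0.0, -0.001], [-0.0, 1.0, 0.0], [0.001, 0.0, -1.0]]
wrist_force: [-0.3, -0.5, 0.5]
gripper_width: 0.284
```

```bash
cat > h.py <<'E'
from station import r
import cv2, numpy as np
def tw():
    s=r.sense(); T=np.eye(4); T[:3,:3]=s["ee_rot"]; T[:3,3]=s["tcp_pos"]; return T
def cap(n,fn=None,big=None):
    T=tw(); c=r.capture(n)
    if n=="wrist": W=T@c["tool_from_camera"]
    else:
        R,_=cv2.Rodrigues(c["rvec"]); M=np.eye(4);M[:3,:3]=R;M[:3,3]=c["tvec"]; W=np.linalg.inv(M)
    c["W"]=W
    if fn: cv2.imwrite("pics/"+fn,c["color"])
    return c
def ray(c,p):
    d=np.array([(p[0]-c["cx"])/c["fx"],(p[1]-c["cy"])/c["fy"],1.]); return c["W"][:3,3],c["W"][:3,:3]@d
def plane(c,p,z):
    o,d=ray(c,p); return o+d*(z-o[2])/d[2]
def tri(obs):
    A=np.zeros((3,3));b=np.zeros(3)
    for c,p in obs:
        o,d=ray(c,p);d=d/np.linalg.norm(d);P=np.eye(3)-np.outer(d,d);A+=P;b+=P@o
    x=np.linalg.solve(A,b); return x,[np.linalg.norm((np.eye(3)-np.outer(d/np.linalg.norm(d),d/np.linalg.norm(d)))@(x-o)) for o,d in [ray(c,p) for c,p in obs]]
def proj(c,X):
    q=np.linalg.inv(c["W"])@np.append(X,1); return c["cx"]+c["fx"]*q[0]/q[2],c["cy"]+c["fy"]*q[1]/q[2]
E
python3 - <<'E'
from h import *
import pickle
cs={}
for n in ["scene","side","wrist"]:
    cs[n]=cap(n,f"{n}1.png")
    im=cs[n]["color"]
    if n!="wrist":
        cs_=im[120:300,230:430] if n=="scene" else im[140:300,220:420]
        cv2.imwrite(f"pics/{n}1z.png",cv2.resize(cs_,None,fx=4,fy=3 if 0 else 4,interpolation=cv2.INTER_CUBIC)[:600])
pickle.dump(cs,open("c1.pkl","wb")); print(r.sense()["tcp_pos"])
E
```

```text
[ 0.56682753 -0.11650977  0.39825554]
```

View pics/wrist1.png

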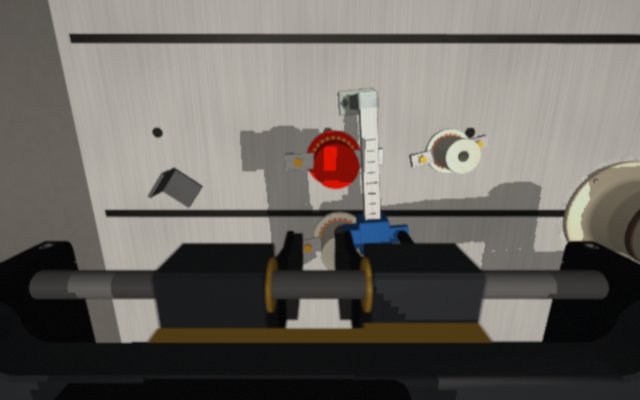

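View pics/side1z.png

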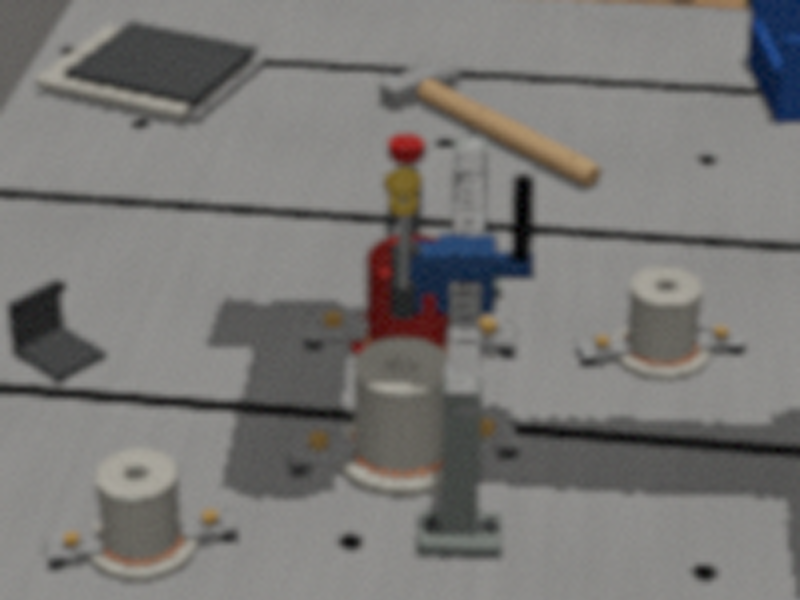

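View pics/scene1z.png

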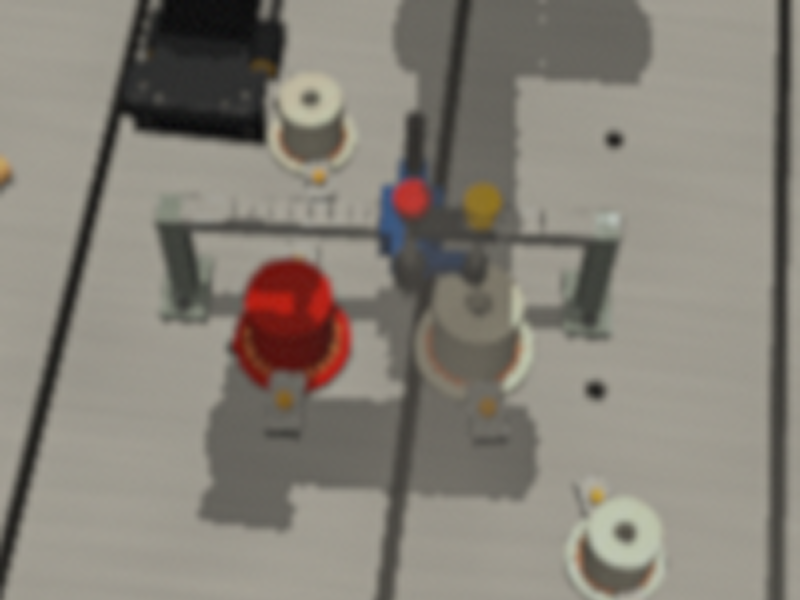

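Scene and side views are both clear: the bore mouth is at about scene (349.6,195) / side (320,231), the red button at (332.6,169) / (321.4,177).

```bash
python3 - <<'E'
from h import *
import pickle
cs=pickle.load(open("c1.pkl","rb"))
S,D=cs["scene"],cs["side"]
f=lambda x,y,ox,oy:((x+.5)/4-.5+ox,(y+.5)/4-.5+oy)
sc=lambda x,y:f(x,y,230,120); sd=lambda x,y:f(x,y,220,140)
P={"bore":(sc(479,301),sd(400,366)),"red":(sc(411,197),sd(406,147)),"yel":(sc(483,202),sd(403,183)),"handletop":(sc(415,118),sd(524,178)),
}
for k,(a,b) in P.items():
    x,e=tri([(S,a),(D,b)]); print(k,x.round(4),np.round(e,4))
print("bore z85",plane(S,P["bore"][0],.085),plane(D,P["bore"][1],.085))
print("red z240",plane(S,P["red"][0],.24),plane(D,P["red"][1],.24))
# colour blobs
for n,c in (("scene",S),("side",D)):
    hsv=cv2.cvtColor(c["color"],cv2.COLOR_BGR2HSV)
    for nm,lo,hi in (("red",(0,120,60),(8,255,255)),("red2",(170,120,60),(180,255,255)),("yel",(20,120,60),(32,255,255)),("blue",(100,120,40),(125,255,255))):
        m=cv2.inRange(hsv,lo,hi);k,l,st,ce=cv2.connectedComponentsWithStats(m)
        for i in range(1,k):
            if st[i,4]>15 and 230<ce[i,0]<430 and 120<ce[i,1]<300: print(n,nm,st[i],ce[i].round(1))
# beam ends (posts tops) in scene; 
for nm,p in (("L top",sc(172,210)),("R top",sc(606,226))):
    print(nm,plane(S,p,.15),plane(S,p,.2))
for nm,p in (("slotL",sc(195,228)),("slotR",sc(600,240))): print(nm,plane(S,p,.16))
E
```

```text
bore [0.527  0.0443 0.0831] [0.002 0.002]
red [ 0.531  -0.0126  0.2343] [0.0012 0.0012]
yel [0.5271 0.0382 0.2331] [0.0006 0.0006]
handletop [ 0.4464 -0.0196  0.2108] [0.0006 0.0006]
bore z85 [0.52590708 0.04350692 0.085     ] [0.52808804 0.04906384 0.085     ]
red z240 [ 0.53319551 -0.01279362  0.24      ] [ 0.53052312 -0.00073906  0.24      ]
scene red [329 166   8   8  53] [332.9 169.6]
scene red [288 185  30  33 685] [302.5 200.8]
scene yel [346 166   9  11  79] [350.  170.9]
scene blue [326 168   4  13  28] [327.2 175. ]
side red [318 174   8   7  40] [321.2 176.6]
side red [308 199  24  29 182] [318.2 215.9]
side red2 [414 132  16   2  18] [421.8 132.9]
side red2 [321 214  11   7  20] [326.6 217.1]
side yel [317 182   8  12  72] [320.4 187.4]
side blue [323 199  29  18 268] [334.9 206.1]
L top [ 0.51299449 -0.19836145  0.15      ] [ 0.54233008 -0.18702115  0.2       ]
R top [0.48372623 0.13292052 0.15      ] [0.51444946 0.12855435 0.2       ]
slotL [ 0.53225122 -0.17582086  0.16      ]
slotR [0.50272615 0.12835229 0.16      ]
```

Call:
move_arm(series=[[[1,5,0,0,0,0,-1],[1,5,0,0,0,0,-1],[2,5,0,0,0,0,-1],[2,2,0,0,0,0,0.0],[0,0,0,0,0,0,0.0],[0,0,0,0,0,0,0.0]]])

```text
time_s: 1.92
tcp_pos: [0.5068, 0.0529, 0.3989]
ee_rot: [[-1.0, -0.001, -0.0], [-0.001, 1.0, -0.0], [0.0, -0.0, -1.0]]
wrist_force: [0.6, 0.3, -0.6]
gripper_width: 0.262
```

```bash
python3 - <<'E'
from h import *
import pickle
c=cap("wrist","wrist2.png");pickle.dump(c,open("c2.pkl","wb"))
cv2.imwrite("pics/w2z.png",cv2.resize(c["color"][40:240,220:480],None,fx=3,fy=3,interpolation=cv2.INTER_CUBIC)); print(r.sense()["tcp_pos"])
E
```

```text
[0.50688514 0.05257193 0.39878818]
```

View pics/w2z.png

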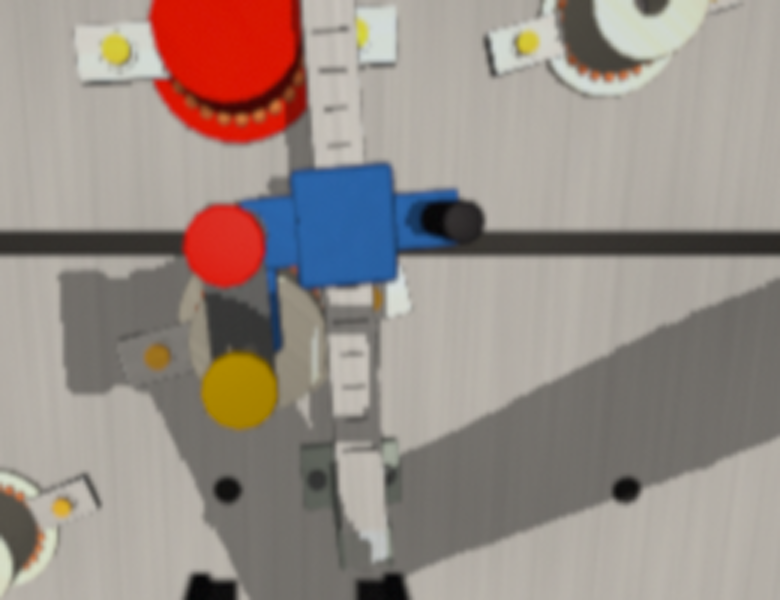

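```bash
python3 - <<'E'
from h import *
import pickle
c=pickle.load(open("c2.pkl","rb"));cs=pickle.load(open("c1.pkl","rb"));S,D=cs["scene"],cs["side"]
f=lambda x,y:((x+.5)/3-.5+220,(y+.5)/3-.5+40)
hsv=cv2.cvtColor(c["color"],cv2.COLOR_BGR2HSV)
for nm,lo,hi in (("red",(0,150,60),(8,255,255)),("yel",(20,150,60),(32,255,255))):
    m=cv2.inRange(hsv,lo,hi);k,l,st,ce=cv2.connectedComponentsWithStats(m)
    for i in range(1,k):
        if st[i,4]>200: print(nm,st[i],ce[i].round(1))
R=plane(c,f(225,245),.24);Y=plane(c,f(240,391),.24);print(R,Y,np.linalg.norm(R-Y))
d=(Y-R)[:2];d/=np.linalg.norm(d);print("ydir",d,np.degrees(np.arctan2(-d[0],d[1])))
for z in (.205,.21,.215):
    H=plane(c,f(463,222),z); xd=np.array([d[1],-d[0]]);print(z,H,"x off",(R-H)[:2]@xd,"y off",(R-H)[:2]@d)
print(tri([(c,f(463,222)),(S,((415.5)/4-.5+230,(116.5)/4-.5+120)),(D,(524.5/4-.5+220,178.5/4-.5+140))]))
sb=(349.6,194.9);db=(319.6,231.1)
B=tri([(S,sb),(D,db)])[0]
print("bore along",(B-R)[:2]@d,"perp",(B-R)[:2]@xd)
# check scene calibration bias: red/yel seen by scene at z .24
for p in ((332.9,169.6),(350,170.3)): print(plane(S,p,.24))
for p in ((321.2,176.6),): print(plane(D,p,.24))
E
```

```text
red [ 270   19   52   69 2802] [296.2  52.2]
red [280 108  28  28 583] [294.1 121.5]
yel [287 157  26  26 528] [299.5 169.5]
yel [257 258  12  54 265] [262.  285.7]
yel [368 258  12  54 247] [374.8 285.3]
yel [ 158  323  339   20 3564] [342.7 334. ]
[ 0.53066984 -0.00948662  0.24      ] [0.52645721 0.0398617  0.24      ] 0.04952780466158958
ydir [-0.08505594  0.99637618] 4.879241422381042
0.205 [ 0.44584277 -0.016199    0.205     ] x off 0.0850905969140205 y off -0.0005269919718075541
0.21 [ 0.4466989  -0.01630942  0.21      ] x off 0.08424695914432567 y off -0.00034415178622250177
0.215 [ 0.44755504 -0.01641984  0.215     ] x off 0.08340332137463079 y off -0.0001613116006374417
(array([ 0.44644984, -0.01792031,  0.2122208 ]), [np.float64(0.0016823141719727625), np.float64(0.002311414329773651), np.float64(0.0008634225362046328)])
bore along 0.05458493006061265 perp 0.0010638646274535022
[ 0.53538698 -0.01103706  0.24      ]
[0.53139082 0.0369777  0.24      ]
[0.53013981 0.00055756 0.24      ]
```

Handle top is at (0.446, −0.016, 0.207), portal yaw 4.9°, x offset to the rod 85 mm (matches). I'll rotate the tool so the jaws open along the beam.

Call:
move_arm(series=[[[3,-3.5,0,0,0,0,0.2],[3.1,-3.4,0,0,0,0,0.2],[0,0,0,0,0,-10.6,0.2],[0,0,0,0,0,-10.6,0.2],[0,0,0,0,0,-10.6,0.2],[0,0,0,0,0,-10.6,0.2],[0,0,0,0,0,-10.6,0.2],[0,0,0,0,0,-10.6,0.2],[0,0,0,0,0,-10.6,0.2],[0,0,0,0,0,-10.6,0.2],[0,0,0,0,0,-10.3,0.2],[0,0,4,0,0,0,0.2]]])

```text
time_s: 3.48
tcp_pos: [0.4476, -0.0168, 0.361]
ee_rot: [[0.088, -0.996, 0.007], [-0.996, -0.088, 0.001], [-0.0, -0.007, -1.0]]
wrist_force: [0.5, -0.5, -0.5]
gripper_width: 0.597
```

```bash
python3 - <<'E'
from h import *
c=cap("wrist","wrist3.png");s=r.sense();print(s["tcp_pos"],s["ee_rot"].round(3),s["gripper_width"],s["time_s"],s["joints"].round(0))
T=tw(); print("to go tool",(T[:3,:3].T@(np.array([.4462,-.0163,.166])-T[:3,3])).round(4))
E
```

```text
[ 0.44333993 -0.0167698   0.35309526] [[ 0.087 -0.996 -0.009]
 [-0.996 -0.087  0.   ]
 [-0.001  0.009 -1.   ]] 0.5991337736982835 3.525 [ 19.   0.  -9.  -0. -82.  76.]
to go tool [ 0.     -0.0046  0.1871]
```

View pics/wrist3.png

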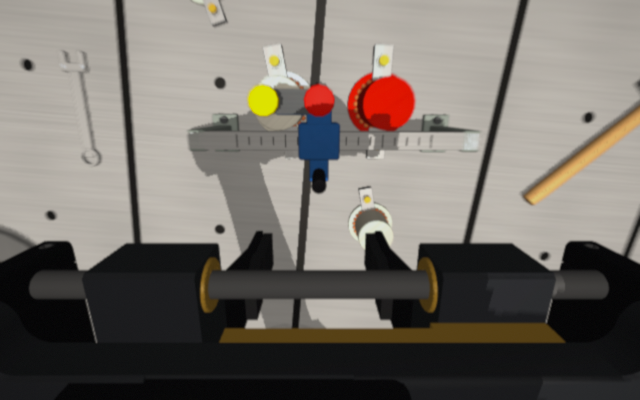

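Call:
move_arm(series=[[[0,0,5,0,0,0,0.2],[0,0,4.5,0,0,0,0.2],[0,0,0,0,0,0,0.2],[0,0,0,0,0,0,0.2]]])

```text
time_s: 4.03
tcp_pos: [0.447, -0.0165, 0.2662]
ee_rot: [[0.089, -0.996, 0.003], [-0.996, -0.089, -0.0], [0.001, -0.003, -1.0]]
wrist_force: [1.2, -0.0, 0.5]
gripper_width: 0.599
```

```bash
python3 - <<'E'
from h import *
c=cap("wrist","wrist4.png");s=r.sense();print(s["tcp_pos"],s["ee_rot"].round(3),s["gripper_width"],s["time_s"])
T=tw(); print("to go tool",(T[:3,:3].T@(np.array([.4462,-.0163,.166])-T[:3,3])).round(4))
E
```

```text
[ 0.44712931 -0.0162725   0.26658181] [[ 0.089 -0.996  0.004]
 [-0.996 -0.089  0.   ]
 [ 0.    -0.004 -1.   ]] 0.5991049188959872 4.075
to go tool [-1.000e-04  1.400e-03  1.006e-01]
```

View pics/wrist4.png

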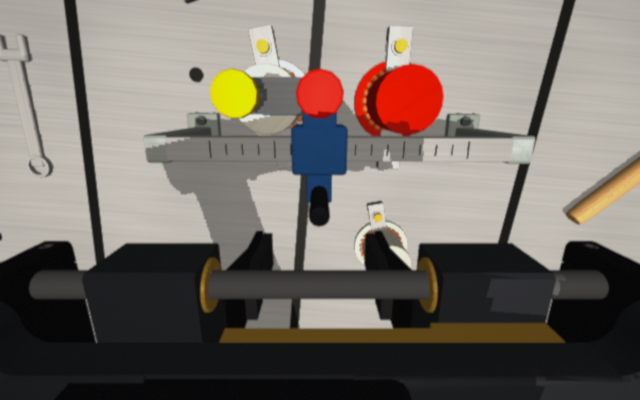

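Handle centred between the fingers (319,205). Descend and close.

Call:
move_arm(series=[[[0,0.1,5,0,0,0,0.2],[0,0,3.5,0,0,0,0.2],[0,0,1,0,0,0,0.2],[0,0,0,0,0,0,-0.7],[0,0,0,0,0,0,-0.7],[0,0,0,0,0,0,-0.7],[0,0,0,0,0,0,-0.7],[0,0,0,0,0,0,-0.7],[0,0,0,0,0,0,-0.7]]])

```text
time_s: 5.2
tcp_pos: [0.4446, -0.0168, 0.1696]
ee_rot: [[0.089, -0.996, 0.001], [-0.996, -0.089, -0.001], [0.001, -0.001, -1.0]]
wrist_force: [0.5, -3.8, 2.4]
gripper_width: 0.175
```

Width 15 mm: gripped the post. Move +52 mm along the beam (tool −x).

Call:
move_arm(series=[[[-0.6,0,0,0,0,0,-0.7],[-1,0,0,0,0,0,-0.7],[-1,0,0,0,0,0,-0.7],[-1,0,0,0,0,0,-0.7],[-1,0,0,0,0,0,-0.7],[-0.6,0,0,0,0,0,-0.7],[0,0,0,0,0,0,-0.7],[0,0,0,0,0,0,-0.7]]])

```text
time_s: 6.2
tcp_pos: [0.4401, 0.0357, 0.1696]
ee_rot: [[0.089, -0.996, 0.001], [-0.996, -0.089, 0.001], [-0.001, -0.001, -1.0]]
wrist_force: [-1.0, -0.6, 4.0]
gripper_width: 0.179
```

```bash
python3 - <<'E'
from h import *
import pickle
cs={}
for n in ["scene","side","wrist"]:
    cs[n]=cap(n,f"{n}5.png")
pickle.dump(cs,open("c5.pkl","wb"))
a=cv2.resize(cs["scene"]["color"][140:240,290:390],None,fx=6,fy=6,interpolation=cv2.INTER_CUBIC)
b=cv2.resize(cs["side"]["color"][160:260,270:370],None,fx=6,fy=6,interpolation=cv2.INTER_CUBIC)
cv2.imwrite("pics/a5.png",a);cv2.imwrite("pics/b5.png",b)
s=r.sense();print(s["tcp_pos"],s["wrist_force"],s["time_s"])
E
```

```text
[0.44010116 0.0357179  0.16959656] [-0.43488821 -0.85981779  6.01004324] 6.35
```

View pics/a5.png

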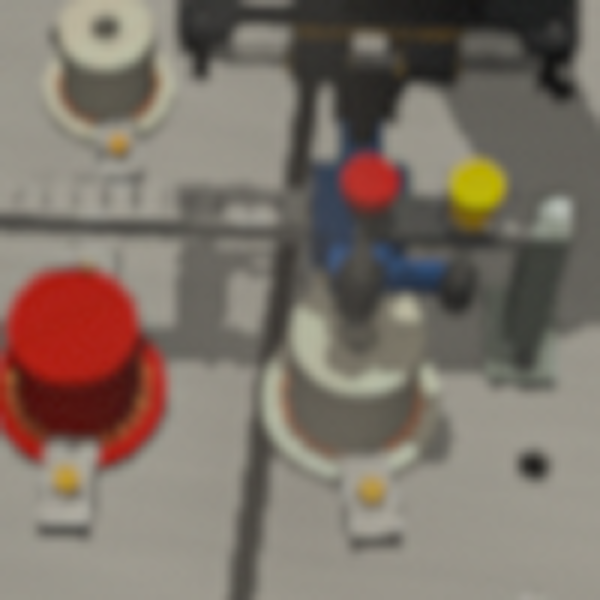

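View pics/b5.png

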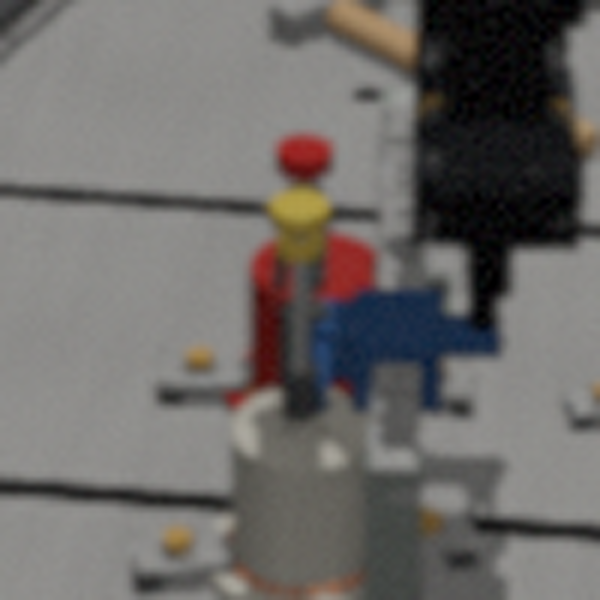

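View pics/wrist5.png

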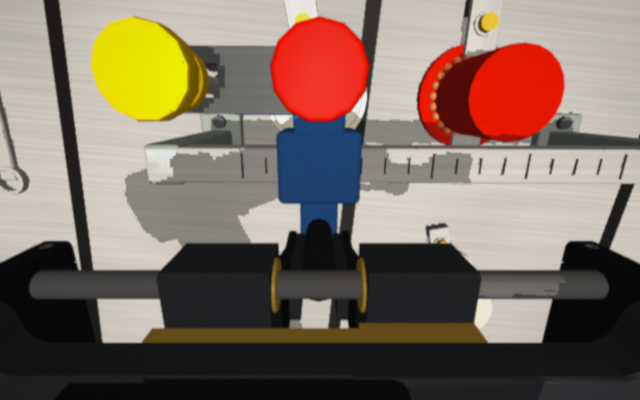

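```bash
python3 - <<'E'
from h import *
import pickle
cs=pickle.load(open("c5.pkl","rb"));c1=pickle.load(open("c1.pkl","rb"))
W,S,D=cs["wrist"],cs["scene"],cs["side"]
def blob(c,lo,hi,box):
    hsv=cv2.cvtColor(c["color"],cv2.COLOR_BGR2HSV);m=cv2.inRange(hsv,lo,hi)
    M=np.zeros_like(m);M[box[1]:box[3],box[0]:box[2]]=m[box[1]:box[3],box[0]:box[2]]
    mo=cv2.moments(M,True);return mo["m10"]/mo["m00"],mo["m01"]/mo["m00"],mo["m00"]
red=((0,120,60),(8,255,255))
print("wrist red",blob(W,*red,(265,10,375,130)))
print(plane(W,blob(W,*red,(265,10,375,130))[:2],.24))
p=((370+.5)/6-.5+290,(181+.5)/6-.5+140)
q=plane(S,p,.24); print("scene red",q); 
t=proj(S,[q[0],q[1],.085]);print("rod axis at mouth height px",t,"bore px (349.6,194.9)")
B0=plane(S,(349.6,194.9),.085);print("bore-rod scene",B0-q)
# ellipse of spool top in c1 scene for check
im=c1["scene"]["color"];cv2.imwrite("pics/bore1.png",cv2.resize(im[170:230,320:380],None,fx=10,fy=10,interpolation=cv2.INTER_CUBIC))
im=c1["side"]["color"];cv2.imwrite("pics/bore1s.png",cv2.resize(im[210:270,290:350],None,fx=10,fy=10,interpolation=cv2.INTER_CUBIC))
p=((304+.5)/6-.5+270,(150+.5)/6-.5+160);q=plane(D,p,.24);B0=plane(D,(319.6,231.1),.085);print("side",q,B0-q)
E
```

```text
wrist red (319.38917364670584, 69.0817602200275, 7999.0)
[0.52699352 0.04375477 0.24      ]
scene red [0.52912032 0.0402879  0.24      ]
rod axis at mouth height px (np.float64(348.2578451107653), np.float64(195.64644757377488)) bore px (349.6,194.9)
bore-rod scene [-0.00321705  0.0039331  -0.155     ]
side [0.52683071 0.04660626 0.24      ] [ 0.00134652  0.00234044 -0.155     ]
```

View pics/bore1.png

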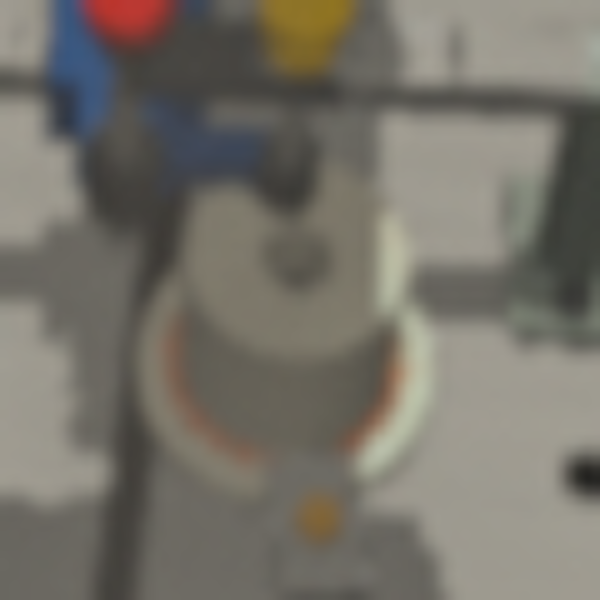

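View pics/bore1s.png

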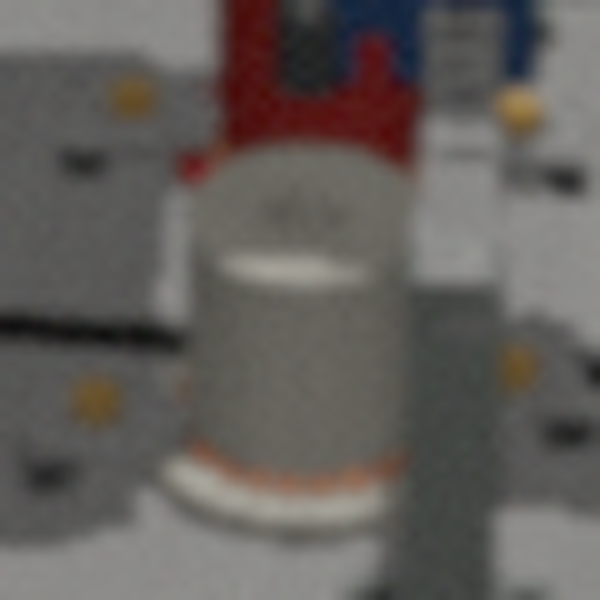

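Both views suggest the rod needs ~2–4 mm more; I'll nudge 2.5 mm, release, and look from the front side.

Call:
move_arm(series=[[[-0.25,0,0,0,0,0,-0.7],[0,0,0,0,0,0,-0.7],[0,0,0,0,0,0,0.2],[0,0,0,0,0,0,0.2],[0,0,0,0,0,0,0.2],[0,0,0,0,0,0,0.2],[0,0,-4,0,0,0,0.2],[0,0,-5,0,0,0,0.2],[0,-3,-4,0,0,0,-1],[0,-5,0,0,0,0,-1],[0,-5,0,0,0,0,-1],[0,0,0,0,0,0,-1]]])

```text
time_s: 7.85
tcp_pos: [0.571, 0.0499, 0.2965]
ee_rot: [[0.088, -0.996, -0.003], [-0.996, -0.088, -0.001], [0.001, 0.004, -1.0]]
wrist_force: [-0.8, -0.4, -0.9]
gripper_width: 0.231
```

Call:
move_arm(series=[[[0,0,0,0,0,0,-1],[0,0,0,0,0,0,-1]]])

```text
time_s: 8.1
tcp_pos: [0.5681, 0.0494, 0.2997]
ee_rot: [[0.089, -0.996, 0.001], [-0.996, -0.089, 0.0], [-0.0, -0.001, -1.0]]
wrist_force: [-0.2, -1.3, -0.3]
gripper_width: 0.038
```

```bash
python3 - <<'E'
from h import *
import pickle
c=cap("wrist","wrist6.png");pickle.dump(c,open("c6.pkl","wb"))
cv2.imwrite("pics/w6z.png",cv2.resize(c["color"][80:240,220:420],None,fx=3.5,fy=3.5,interpolation=cv2.INTER_CUBIC))
s=r.sense();print(s["tcp_pos"],s["wrist_force"],s["time_s"],s["gripper_width"])
E
```

```text
[0.56814254 0.04945808 0.29988505] [0.00129643 0.63117072 0.4263087 ] 8.15 0.0236344777484616
```

View pics/wrist6.png

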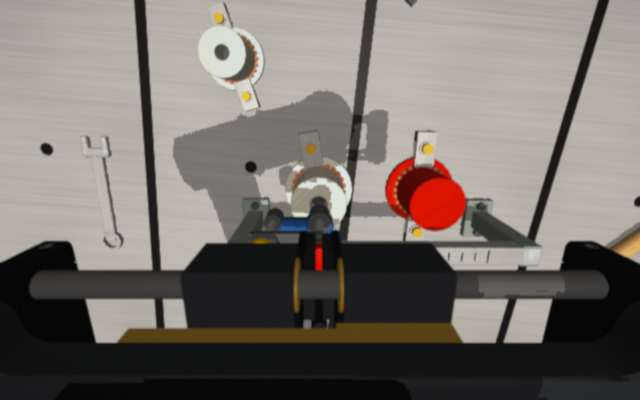

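View pics/w6z.png

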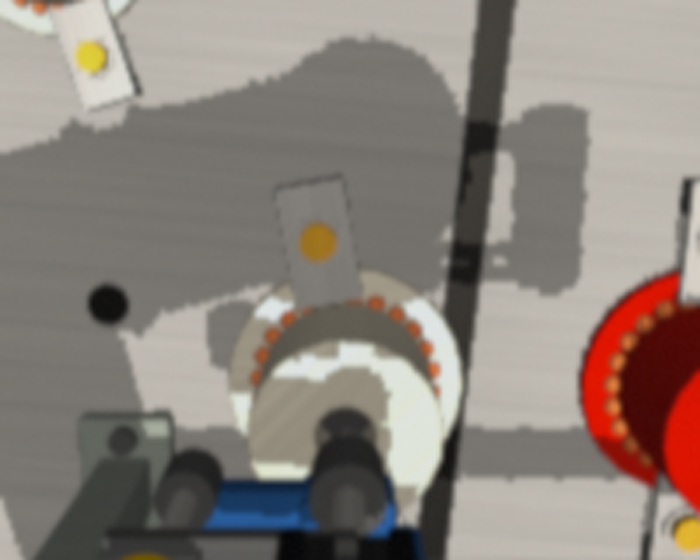

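From the front (zoomed) the hub spans columns 250–445 (centre 347), and the rod axis is at ~347, with the bore's dark rim just beyond it: aligned to about 1 mm. Going over the red button.

Call:
move_arm(series=[[[0,2.2,0,0,0,0,-1],[0,2,0,0,0,0,-1],[0,0,2.5,0,0,0,-1],[0,0,2.5,0,0,0,-1],[0,0,0,0,0,0,-1],[0,0,0,0,0,0,-1]]])

```text
time_s: 8.9
tcp_pos: [0.5276, 0.0458, 0.2507]
ee_rot: [[0.089, -0.996, 0.003], [-0.996, -0.089, 0.0], [-0.0, -0.003, -1.0]]
wrist_force: [-0.1, 0.1, 0.6]
gripper_width: 0.007
```

```bash
python3 - <<'E'
from h import *
a=cap("scene");b=cap("side")
o=np.hstack([cv2.resize(a["color"][140:240,310:390],None,fx=5,fy=5,interpolation=cv2.INTER_CUBIC),cv2.resize(b["color"][160:260,280:360],None,fx=5,fy=5,interpolation=cv2.INTER_CUBIC)])
cv2.imwrite("pics/o7.png",o)
s=r.sense();print(s["tcp_pos"],s["wrist_force"],s["time_s"])
E
```

```text
[0.52777702 0.04593394 0.25066547] [-0.89385873  0.72277435 -0.15134492] 9.0
```

View pics/o7.png

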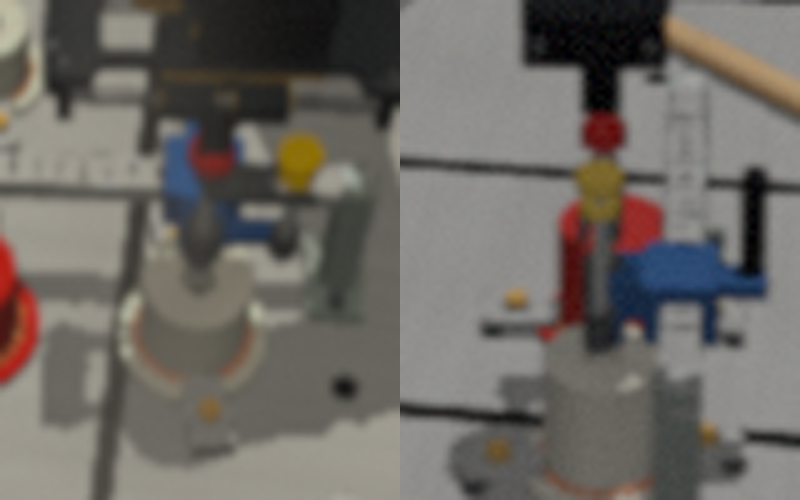

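Fingers are centred over the red button in both views. Press slowly.

Call:
move_arm(series=[[[0,0,0.8,0,0,0,-1],[0,0,0.5,0,0,0,-1],[0,0,0.4,0,0,0,-1],[0,0,0.3,0,0,0,-1],[0,0,0.3,0,0,0,-1]]])

```text
time_s: 9.62
tcp_pos: [0.5275, 0.0459, 0.2262]
ee_rot: [[0.089, -0.996, 0.001], [-0.996, -0.089, 0.0], [-0.0, -0.001, -1.0]]
wrist_force: [1.4, 0.4, 3.0]
gripper_width: 0.005
```

```bash
python3 - <<'E'
from h import *
s=r.sense();print(s["tcp_pos"],s["wrist_force"],s["time_s"])
E
```

```text
[0.52751323 0.04590314 0.226202  ] [1.38022725 0.38153111 3.03650997] 9.625
```

Only ~3–4 N at 14 mm down, so the rod is past the spool top and into the bore. Continue.

Call:
move_arm(series=[[[0,0,0.3,0,0,0,-1],[0,0,0.3,0,0,0,-1],[0,0,0.3,0,0,0,-1],[0,0,0.2,0,0,0,-1],[0,0,0.1,0,0,0,-1]]])

```text
time_s: 10.25
tcp_pos: [0.5273, 0.0458, 0.214]
ee_rot: [[0.089, -0.996, 0.0], [-0.996, -0.089, -0.0], [0.0, -0.0, -1.0]]
wrist_force: [1.7, 1.9, 2.4]
gripper_width: 0.004
```

Call:
move_arm(series=[[[0,0,0.15,0,0,0,-1],[0,0,0.15,0,0,0,-1]]])

```text
time_s: 10.5
tcp_pos: [0.5272, 0.0458, 0.2111]
ee_rot: [[0.089, -0.996, 0.0], [-0.996, -0.089, 0.0], [0.0, -0.0, -1.0]]
wrist_force: [1.7, 1.5, 2.5]
gripper_width: 0.003
```

Call:
move_arm(series=[[[0,0,0.15,0,0,0,-1],[0,0,0.15,0,0,0,-1]]])

```text
time_s: 10.75
tcp_pos: [0.5272, 0.0458, 0.2081]
ee_rot: [[0.089, -0.996, 0.0], [-0.996, -0.089, 0.0], [-0.0, -0.0, -1.0]]
wrist_force: [2.0, 0.4, 2.7]
gripper_width: 0.007
```

Call:
move_arm(series=[[[0,0,0.15,0,0,0,-1],[0,0,0.1,0,0,0,-1]]])

```text
time_s: 11.0
tcp_pos: [0.5271, 0.0457, 0.2055]
ee_rot: [[0.089, -0.996, -0.0], [-0.996, -0.089, -0.0], [0.0, 0.0, -1.0]]
wrist_force: [1.0, 1.1, 2.3]
gripper_width: 0.003
```

Call:
move_arm(series=[[[0,0,0.15,0,0,0,-1],[0,0,0.1,0,0,0,-1]]])

```text
time_s: 11.25
tcp_pos: [0.5271, 0.0457, 0.203]
ee_rot: [[0.089, -0.996, -0.0], [-0.996, -0.089, -0.0], [0.0, 0.0, -1.0]]
wrist_force: [1.5, 0.6, 3.6]
gripper_width: 0.009
```

Call:
move_arm(series=[[[0,0,0.15,0,0,0,-1],[0,0,0.1,0,0,0,-1]]])

```text
time_s: 11.5
tcp_pos: [0.5271, 0.0457, 0.2005]
ee_rot: [[0.089, -0.996, -0.0], [-0.996, -0.089, -0.0], [0.0, 0.0, -1.0]]
wrist_force: [1.1, 0.8, 2.5]
gripper_width: 0.005
```

Call:
move_arm(series=[[[0,0,0.15,0,0,0,-1],[0,0,0.1,0,0,0,-1]]])

```text
time_s: 11.75
tcp_pos: [0.5272, 0.0457, 0.1988]
ee_rot: [[0.089, -0.996, 0.0], [-0.996, -0.089, -0.0], [0.0, -0.0, -1.0]]
wrist_force: [-0.0, 0.3, 6.8]
gripper_width: 0.003
```

Force jumped to 6.8 N: bottom reached (~0.040 travel). Add a little and hold.

Call:
move_arm(series=[[[0,0,0.15,0,0,0,-1],[0,0,0.1,0,0,0,-1]]])

```text
time_s: 12.0
tcp_pos: [0.5273, 0.0457, 0.1972]
ee_rot: [[0.089, -0.996, 0.001], [-0.996, -0.089, -0.0], [0.0, -0.001, -1.0]]
wrist_force: [-2.0, 0.9, 11.4]
gripper_width: 0.004
```

Call:
move_arm(series=[[[0,0,0,0,0,0,-1],[0,0,0,0,0,0,-1]]])

```text
time_s: 12.25
tcp_pos: [0.5273, 0.0457, 0.1974]
ee_rot: [[0.089, -0.996, 0.001], [-0.996, -0.089, -0.0], [0.0, -0.001, -1.0]]
wrist_force: [-1.8, 1.5, 10.0]
gripper_width: 0.005
```

Call:
move_arm(series=[[[0,0,0.1,0,0,0,-1],[0,0,0,0,0,0,-1],[0,0,0,0,0,0,-1],[0,0,0,0,0,0,-1],[0,0,0,0,0,0,-1],[0,0,0,0,0,0,-1],[0,0,0,0,0,0,-1],[0,0,0,0,0,0,-1],[0,0,0,0,0,0,-1],[0,0,0,0,0,0,-1],[0,0,0,0,0,0,-1],[0,0,0,0,0,0,-1]]])

```text
time_s: 13.75
tcp_pos: [0.5273, 0.0457, 0.1968]
ee_rot: [[0.09, -0.996, 0.002], [-0.996, -0.09, -0.0], [0.0, -0.002, -1.0]]
wrist_force: [-1.6, 1.4, 11.5]
gripper_width: 0.009
```

```bash
python3 - <<'E'
from h import *
s=r.sense();print(s["tcp_pos"],s["wrist_force"],s["time_s"])
a=cap("scene");b=cap("side")
o=np.hstack([cv2.resize(a["color"][140:240,310:390],None,fx=5,fy=5,interpolation=cv2.INTER_CUBIC),cv2.resize(b["color"][160:260,280:360],None,fx=5,fy=5,interpolation=cv2.INTER_CUBIC)])
cv2.imwrite("pics/o8.png",o)
s=r.sense();print(s["tcp_pos"],s["wrist_force"],s["time_s"])
E
```

```text
[0.52732047 0.04571422 0.19676532] [-1.61512412  1.39531665 11.5267017 ] 13.75
[0.52730084 0.0456869  0.19673504] [-2.2090357   1.06112775 11.43408113] 13.85
```

View pics/o8.png

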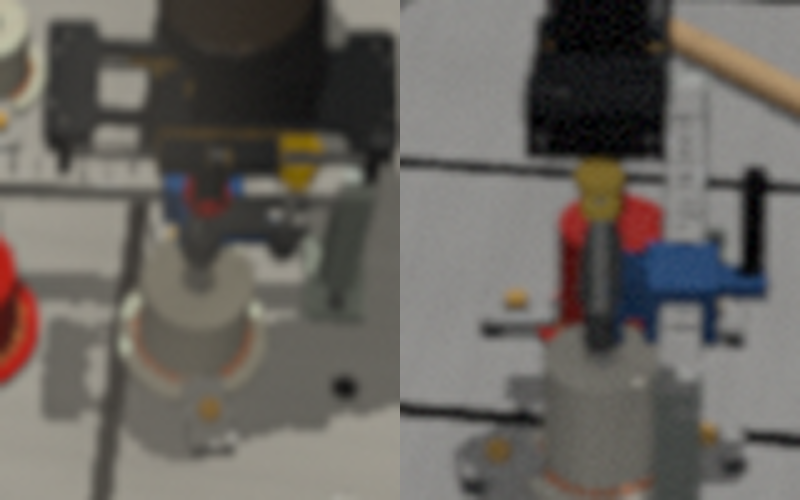

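Held at ~11.5 N for well over a second (rod travel ≈0.0386). Release and move over the yellow button.

Call:
move_arm(series=[[[0,0,-0.2,0,0,0,-1],[0,0,-0.3,0,0,0,-1],[0,0,-0.5,0,0,0,-1],[0,0,-2,0,0,0,-1],[0,0,-4,0,0,0,-1],[-2.5,0,0,0,0,0,-1],[-2.5,0,0,0,0,0,-1],[0,0,0,0,0,0,-1],[0,0,0,0,0,0,-1]]])

```text
time_s: 14.98
tcp_pos: [0.5221, 0.0951, 0.2639]
ee_rot: [[0.089, -0.996, -0.002], [-0.996, -0.089, -0.001], [0.001, 0.002, -1.0]]
wrist_force: [0.4, -0.3, -0.1]
gripper_width: 0.003
```

```bash
python3 - <<'E'
from h import *
s=r.sense();print(s["tcp_pos"],s["wrist_force"],s["time_s"])
a=cap("scene");b=cap("side")
o=np.hstack([cv2.resize(a["color"][140:240,310:390],None,fx=5,fy=5,interpolation=cv2.INTER_CUBIC),cv2.resize(b["color"][160:260,280:360],None,fx=5,fy=5,interpolation=cv2.INTER_CUBIC)])
cv2.imwrite("pics/o9.png",o)
E
```

```text
[0.52209952 0.09510846 0.26388888] [ 0.41285516 -0.33574815 -0.05050876] 14.975
```

View pics/o9.png

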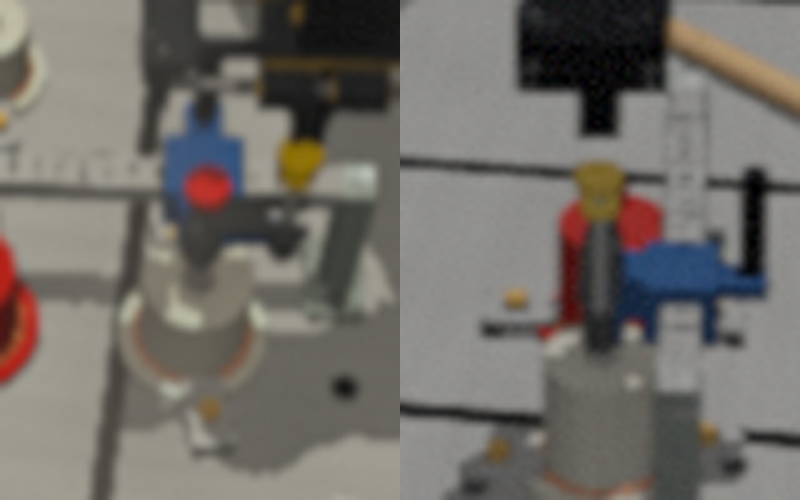

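The rod stayed down (red button low) and the fingertips are over the yellow button. Press the stop.

Call:
move_arm(series=[[[0,0,1.5,0,0,0,-1],[0,0,0.8,0,0,0,-1],[0,0,0.5,0,0,0,-1],[0,0,0.5,0,0,0,-1],[0,0,0.5,0,0,0,-1],[0,0,0.5,0,0,0,-1],[0,0,0.5,0,0,0,-1],[0,0,0.5,0,0,0,-1],[0,0,0.4,0,0,0,-1],[0,0,0.3,0,0,0,-1]]])

```text
time_s: 16.32
tcp_pos: [0.5228, 0.0955, 0.2044]
ee_rot: [[0.089, -0.996, 0.0], [-0.996, -0.089, -0.0], [0.0, -0.0, -1.0]]
wrist_force: [-0.8, -1.2, 1.8]
gripper_width: 0.003
```

Call:
move_arm(series=[[[0,0,0.2,0,0,0,-1],[0,0,0.2,0,0,0,-1]]])

```text
time_s: 16.58
tcp_pos: [0.5228, 0.0956, 0.2006]
ee_rot: [[0.089, -0.996, 0.0], [-0.996, -0.089, 0.0], [-0.0, -0.0, -1.0]]
wrist_force: [0.4, -2.0, 2.6]
gripper_width: 0.006
```

Call:
move_arm(series=[[[0,0,0.15,0,0,0,-1],[0,0,0.15,0,0,0,-1]]])

```text
time_s: 16.82
tcp_pos: [0.5228, 0.0956, 0.1976]
ee_rot: [[0.089, -0.996, 0.0], [-0.996, -0.089, 0.0], [-0.0, -0.0, -1.0]]
wrist_force: [-0.5, -1.6, 2.8]
gripper_width: 0.001
```

Contact is expected around 0.193.

Call:
move_arm(series=[[[0,0,0.15,0,0,0,-1],[0,0,0.15,0,0,0,-1]]])

```text
time_s: 17.08
tcp_pos: [0.5228, 0.0956, 0.1946]
ee_rot: [[0.089, -0.996, 0.0], [-0.996, -0.089, 0.0], [-0.0, -0.0, -1.0]]
wrist_force: [-0.3, -1.8, 1.5]
gripper_width: 0.008
```

Call:
move_arm(series=[[[0,0,0.15,0,0,0,-1],[0,0,0.1,0,0,0,-1]]])

```text
time_s: 17.32
tcp_pos: [0.5228, 0.0956, 0.1921]
ee_rot: [[0.089, -0.996, 0.0], [-0.996, -0.089, 0.0], [-0.0, -0.0, -1.0]]
wrist_force: [-0.7, -0.3, 3.7]
gripper_width: -0.0
```

Call:
move_arm(series=[[[0,0,0.15,0,0,0,-1],[0,0,0.1,0,0,0,-1]]])

```text
time_s: 17.58
tcp_pos: [0.5229, 0.0956, 0.1905]
ee_rot: [[0.089, -0.996, 0.001], [-0.996, -0.089, -0.0], [0.0, -0.001, -1.0]]
wrist_force: [-2.7, -0.1, 7.7]
gripper_width: 0.005
```

Force rising: stop is on the arm. A bit more to ~10 N, then hold briefly.

Call:
move_arm(series=[[[0,0,0.15,0,0,0,-1],[0,0,0,0,0,0,-1],[0,0,0,0,0,0,-1],[0,0,0,0,0,0,-1]]])

```text
time_s: 18.08
tcp_pos: [0.5229, 0.0957, 0.1897]
ee_rot: [[0.089, -0.996, 0.001], [-0.996, -0.089, 0.0], [0.0, -0.001, -1.0]]
wrist_force: [-4.0, -1.9, 10.3]
gripper_width: 0.005
```

Stop at 0.1897 + 4.1 mm of spring = 0.1938, against an expected 0.1934. Release.

Call:
move_arm(series=[[[0,0,-0.2,0,0,0,-1],[0,0,-0.3,0,0,0,-1],[0,0,-0.5,0,0,0,-1],[0,0,-2,0,0,0,-1],[0,0,-5,0,0,0,-1],[0,0,-5,0,0,0,-1],[0,6,0,0,0,0,-1],[0,6,0,0,0,0,-1],[0,0,0,0,0,0,-1],[0,0,0,0,0,0,-1],[0,0,0,0,0,0,-1]]])

```text
time_s: 19.45
tcp_pos: [0.4041, 0.0853, 0.3178]
ee_rot: [[0.088, -0.996, -0.001], [-0.996, -0.088, -0.0], [0.0, 0.001, -1.0]]
wrist_force: [-0.7, 0.4, 0.9]
gripper_width: 0.007
```

```bash
python3 - <<'E'
from h import *
s=r.sense();print(s["tcp_pos"],s["wrist_force"],s["time_s"])
a=cap("scene");b=cap("side");c=cap("wrist","wrist10.png")
o=np.hstack([cv2.resize(a["color"][140:240,310:390],None,fx=5,fy=5,interpolation=cv2.INTER_CUBIC),cv2.resize(b["color"][160:260,280:360],None,fx=5,fy=5,interpolation=cv2.INTER_CUBIC)])
cv2.imwrite("pics/o10.png",o)
E
```

```text
[0.40406591 0.08533158 0.31779693] [-0.70563424  0.41717225  0.85441533] 19.45
```

View pics/o10.png

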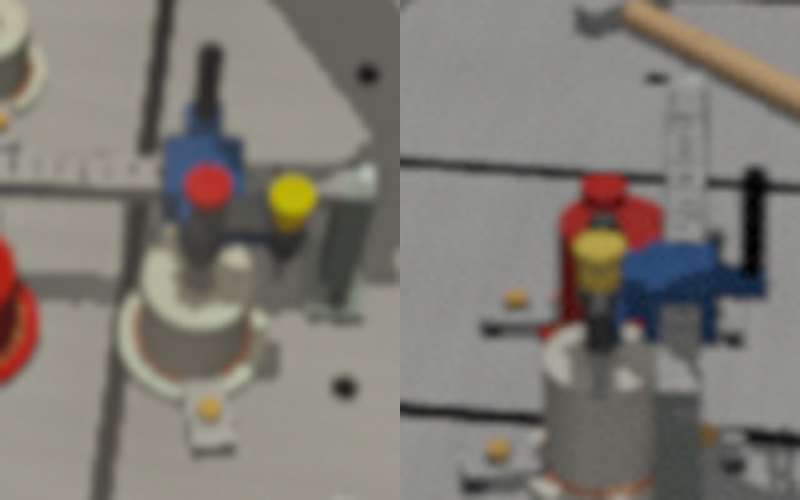

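View pics/wrist10.png

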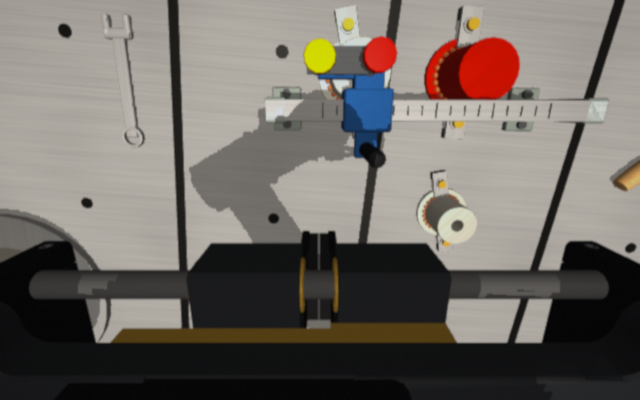

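Red and yellow buttons are both down (side view, rows ~190 and ~245), the arm is clear, and nothing else has moved. Handing in.

```bash
python3 -c "
from station import r
print(r.finish_job())"
```

```text
the job is handed in; nothing more can be done
None
```

The gauge is set and the job is handed in at about 19.6 s. By the force readings and camera views, the rod rests on the bottom of the bore and the stop rests on its arm. The hand-in gave no verdict.

- **Carriage:** I gripped the handle and moved the carriage about 55 mm along the beam, until the rod was over the bare-metal spool's bore.
- **Rod:** Pressing the red button took only 2–4 N until the rod bottomed at about 38.6 mm of travel, so the bore is roughly 31–32 mm deep. I held it there at 10–11.5 N for about 1.8 s.
- **Stop:** I pushed the yellow button down to about 10 N. The stop met the arm with the button top at about 0.1938 m; I expected 0.1934 m from the rod's travel. I then released it and backed the arm away.

In the last images both buttons stayed down, the arm was clear with no force beyond noise, and the tools in view lay where they had been. The offcut was not in those last views, but the arm never worked near it.

- **Alignment:** The scene and side cameras disagreed by 2 mm on the distance still to go along the beam. I confirmed the position with the wrist view and by feel, because the rod entered the bore freely.
- **Not measured:** I could not read the force left between rod and spool, or between stop and arm, after letting go.

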